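Hold the spring probe on the board's test pad

TASK

Take the slim spring-tipped test probe out of the bench stand, leaving the fat nut driver beside it, and put its tip on the ringed round test pad of the circuit board in the vise, with the probe square to the leaning board and pressed gently so that the spring tip goes about half way in. Finish while still holding it there, steady, for the reading: do not let go or put it down. Do not knock the vise or board, and leave everything else on the bench where it is.

Things in the scene. Friction and masses are not known exactly. Their poses are not given: they have to be found in the camera images.
- probe: Round test probe, 0.08 kg, tip down in a hole of the stand. Origin on its axis under its flange (30 mm wide, 5 thick), which rests on the stand's top; z: axis, tip to top. Above: grey handle, 16 mm diameter, from 5 to 80 mm, then a 4 mm cap. Below: black nose 16 mm diameter, 25 long, then a sprung steel rod, 5 mm diameter, ending 50 mm below the origin when free. Lift over 52 mm to clear.
- plunger (a joint): Travel of the probe's sprung tip into the nose, m: 0 fully out, 0.010 fully in (hard stop). The spring pushes with about 1 N at 0, 4 N at half travel and 7 N at full travel.
- tip (a point): The rounded end of the probe's tip rod, on the probe's axis; moves with the sprung tip. Its z axis is the probe's.
- stand: Fixed black block, 60 (its x) by 150 (its y) by 62 mm high, origin at the centre of its underside. Two through holes of 19 mm diameter on its y axis, 45 mm either side of the centre: one holds the probe, the other the nut driver. Stand and vise may swap sides of the bench.
- driver: Loose nut driver in the stand's other hole: fat black handle 28 mm in diameter and 42 mm high above the stand (so lower and thicker than the probe), steel shaft of 15 mm below. Origin at the underside of its handle. Not to be used.
- vise: Fixed board vise, base 100 by 120 mm (x, y), origin at the centre of its underside. Its head leans so that the board faces partly to the vise's -x side. Jaws hold the board's +y and -y ends, 43 to 57 mm from its middle, and stand 3 mm above its upper face; a thumb screw reaches out to 104 mm at +y.
- board: Green circuit board fixed in the vise, 70 (x) by 90 (y) by 2.4 mm. Origin at the centre of its underside, 80 mm above the bench; z is the normal of its component side, 0.26 rad (15 degrees) off vertical toward the vise's -x. On it (mm): 16 square chip 3 high at x 18, y -14; white connector 10 by 26, 8 high at x 29, y 13; small chip 2 high at x -4, y -28.
- pad (a point): Centre of the ringed test pad, on the board's upper face at board x -16, y +12 mm: a flat brass disc 12 mm in diameter inside a thin printed ring 19 mm in diameter (the only ringed pad; others are smaller discs or rectangles without a ring). Its z axis is the board's normal.
- tape: Bystander: roll of tape lying flat, 84 mm diameter, 19 mm high; origin at centre of underside.
- spool: Bystander: solder spool standing on its flange, 62 mm diameter, 52 mm high; origin at centre of underside.
- meter: Bystander: yellow multimeter lying flat, 170 by 85 by 40 mm; origin at centre of underside.
- spare1: Bystander: loose circuit board lying flat on the bench, 50 by 60 mm, 9 mm high; origin at centre of underside.
- spare2: Bystander: another loose circuit board like spare1.
- cutters: Bystander: side cutters lying flat, 140 mm long, 14 mm high; origin under the middle.
- tray: Bystander: black open parts tray, 160 by 110 by 30 mm; origin at centre of underside.
There are look-alikes about, which are no part of the job. There is more than one size of the probe; the one meant has the size given above. What is shaped like the stand but red is not meant.

How it is judged:
By the outcome, as a careful person would: the job done as asked, in the order asked, and still so for the second after the job is handed in, while the arm keeps its last pose, push and grip.
It also fails if it takes over 35 s, if anything falls off the work surface, if the arm or the gripper's body presses on something with over 40 N, if the wrist force passes 120 N, or if a joint passes its speed limit or range.

ROBOT

A 6-joint arm with a two-finger parallel gripper is mounted at the origin on the work surface. World frame = base frame: x ahead of the robot, y to its left, z up, the work surface at z = 0. Lengths are in mm, angles in rad, forces in N, time in s.
With the tool pointing down it reaches from about 300 to 775 mm from the base axis. Payload 14.6 kg.
Tool frame: the origin (TCP) lies at the very end of the fingers, on their centre line; the grasp point (between the pads) lies manip.tcp_to_grasp behind it (manip.tcp_to_grasp is the distance from the TCP to the grasp point, in mm); z points along the fingers, y is the line along which they close (so a half turn about z gives the same grasp; the last joint's range is limited). The gripper opens to 94 mm and grips with 3 to 60 N. Pads are 16 mm wide; open, the fingers measure 119 mm over their backs; the gripper's body (75 mm by 177 mm) begins 78 mm behind the grasp point.
Start: joints at [-0.067, 0.3, 1.521, -0, 1.321, -0.067], TCP at [549.99, -0.002, 171.446] pointing down, gripper open.
Joint ranges: [-3.03, 3.03], [-0.79, 2.21], [0.23, 2.52], [-1.04, 4.18], [0, 3.07], [-2.55, 2.55]. Speed limits (rad/s): [2.22, 2.22, 2.57, 3.14, 3.14, 3.14].

INTERFACE

Orientations are given as a unit quaternion [w, x, y, z].
In Python, from plant import manip gives the robot as it stands.
- The arm moves only by the tool servo_tool, never from a script. Its argument "moves" is a list of rows, each an object with "angular": the turn, a rotation vector about the tool's x, y, z in rad, a list of three; "travel": the shift along the tool's x, y, z in m, a list of three; "grip": the opening, from -1 (shut) to 1 (fully open). In form: [{"angular": [ax, ay, az], "travel": [dx, dy, dz], "grip": grip}, ...]. A call has 1 to 12 rows; each row is the pose to reach, as a shift and turn from the pose commanded when the call began, along the tool's axes at that moment; what a row does not reach only later rows make up. A row lasts 1/12 s, in which the tool goes at most 41.7 mm and 7.16 degrees, less where a joint would pass 70% of its speed; a pose out of reach is approached as far as the arm can. A call with a gripper value outside its range is refused whole. The fingers move at their own pace and stop on an object; "newtons" is the grip in N (left out, the last holds). Time passes only in rows, so rows that repeat a pose let the fingers close. It gives the time, the measured TCP pose, the force, the opening and the grip force at its end, in the units of the state.
- manip.read_state(): the state, without advancing time (a new reading comes with each control period).
- manip.camera(name): name is "scene" or "side" or "wrist"; returns a dict with "img" (384x512x3 uint8, red, green, blue), "vertical_fov" (degrees; the focal length in pixels is half the picture's height over the tangent of half this angle, whatever the lens; pixels are square), "cx", "cy" (the principal point, pixels), "distortion" ([k1, k2, p1, p2, k3] as OpenCV has them; the pictures are not rectified), "xyz" and "orientation" of the camera in the world. Camera axes: x right, y down, z forward; pixel columns grow to the right and rows downward; lengths in mm; the calibration is good to about 2 mm. A picture is of the moment at which its call begins. There is no depth.
- manip.sign_off(): hands the job in; it is judged then, once.
The state is a dict: "t": time; "joints": joint angles; "qd": joint speeds; "tau": joint torques, N m; "eef_pos": TCP position; "tool_rot": TCP orientation; "ft_force": force on the tool from outside, world axes, zero at the start; "wrist_torque": the same for the moment, N m; "gripper_width": finger opening in mm; "gripper_force": force on a finger pad.
Only numpy, scipy, OpenCV 4.12 (cv2) and the standard library are available. Lean on these libraries where they do the work, as an engineer would, in place of code of your own. Each camera call takes 0.05 s, during which the arm holds its last target. There are 200 camera calls.

## Working session

There is one attempt and no reset: what is moved stays moved. The work goes in short steps, Python scripts to look and compute and a tool call to move; the robot and the scene stay as the last step left them, time stands still between calls to the robot, and variables do not carry over. Pictures are saved under pics/ and viewed, at most 10 in all, crops included, and the job is handed in when it is done.

Besides the shell and the picture viewer there is one more tool, called after "Emit:" by a JSON object that holds its "name" and its "arguments". servo_tool: Moves the arm, as the interface text tells. Its arguments: {"type":"object","properties":{"moves":{"type":"array"},"newtons":{"type":"number"}},"required":["moves"]}

```bash
mkdir -p pics; ls
cat > h.py <<'E'
import numpy as np, cv2
from scipy.spatial.transform import Rotation as R
from plant import manip
def q2R(q): return R.from_quat([q[1],q[2],q[3],q[0]]).as_matrix()
def K(c):
    h=c["img"].shape[0]; f=h/2/np.tan(np.radians(c["vertical_fov"])/2)
    return np.array([[f,0,c["cx"]],[0,f,c["cy"]],[0,0,1.]])
def ray(c,uv):
    p=cv2.undistortPoints(np.array(uv,float).reshape(-1,1,2),K(c),np.array(c["distortion"],float)).reshape(-1,2)
    d=np.c_[p,np.ones(len(p))]@q2R(c["orientation"]).T
    return np.array(c["xyz"],float), d/np.linalg.norm(d,axis=1)[:,None]
def plane(c,uv,z):
    o,d=ray(c,uv); return o+d*((z-o[2])/d[:,2])[:,None]
def proj(c,P):
    Rm=q2R(c["orientation"]).T; t=-Rm@np.array(c["xyz"],float)
    return cv2.projectPoints(np.array(P,float).reshape(-1,1,3),cv2.Rodrigues(Rm)[0],t,K(c),np.array(c["distortion"],float))[0].reshape(-1,2)
def tri(c1,u1,c2,u2):
    o1,d1=ray(c1,u1);o2,d2=ray(c2,u2);d1=d1[0];d2=d2[0]
    s=np.linalg.lstsq(np.c_[d1,-d2],o2-o1,rcond=None)[0]
    a=o1+s[0]*d1;b=o2+s[1]*d2
    return (a+b)/2,np.linalg.norm(a-b)
def snap(name,fn=None):
    c=manip.camera(name); np.save(f"pics/{fn or name}.npy",c,allow_pickle=True)
    cv2.imwrite(f"pics/{fn or name}.png",c["img"][:,:,::-1]); return c
def load(fn): return np.load(f"pics/{fn}.npy",allow_pickle=True).item()
E
python3 - <<'E'
from h import *
for n in("scene","side","wrist"):
    c=snap(n); print(n,c["xyz"],c["orientation"],c["vertical_fov"],c["distortion"])
a=[load(n)["img"] for n in("scene","side")]
cv2.imwrite("pics/both.png",cv2.resize(np.vstack(a),None,fx=.78,fy=.78)[:,:,::-1])
print(manip.read_state(),manip.tcp_to_grasp)
E
```

```text
pics
scene [1417.47902977 -459.22070104 1085.27266929] [-0.32671864  0.78974336  0.48354473 -0.18906309] 48.413349574063965 [-0.09520791  0.          0.          0.          0.        ]
side [-51.4042869  983.94926574 895.6334204 ] [ 0.13267734 -0.23302391  0.85437195 -0.44513497] 43.173178428399574 [0.06949471 0.         0.         0.         0.        ]
wrist [550.79855691  65.20359783 384.35057323] [ 1.15679072e-01  9.93286172e-01  5.71803106e-05 -9.64404812e-04] 62.41279829043162 [-0.00463909  0.          0.          0.          0.        ]
{'t': 0.15, 'joints': array([-6.66203536e-02,  3.00308002e-01,  1.52141893e+00, -6.02715446e-06,
        1.32069656e+00, -6.66150913e-02]), 'qd': array([ 4.29156156e-04, -1.30892511e-03, -3.38430452e-03,  4.11489432e-04,
        6.17853372e-05,  1.97701905e-04]), 'tau': array([-2.50185103e-04, -5.31960297e+01, -3.52822959e+01,  7.07691838e-02,
        2.35654798e-02, -3.66386917e-05]), 'eef_pos': array([ 5.49780281e+02, -1.25135418e-03,  1.71044408e+02]), 'tool_rot': array([-3.10724377e-04,  7.07108052e-01,  7.07105388e-01, -2.75735823e-04]), 'ft_force': array([-0.33479941, -0.27302359, -0.46854483]), 'wrist_torque': array([0.02068644, 0.02148291, 0.04533525]), 'gripper_force': 0.0, 'gripper_width': 94.31455989805349} 18.8
```

View pics/scene.png

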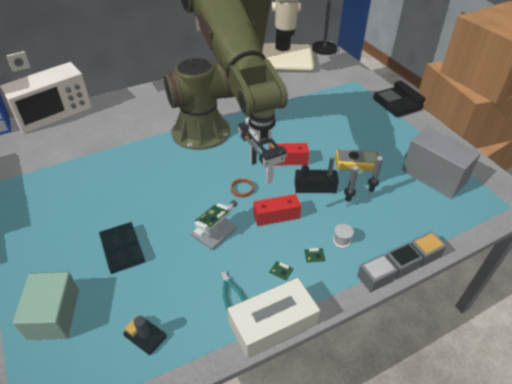

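View pics/side.png

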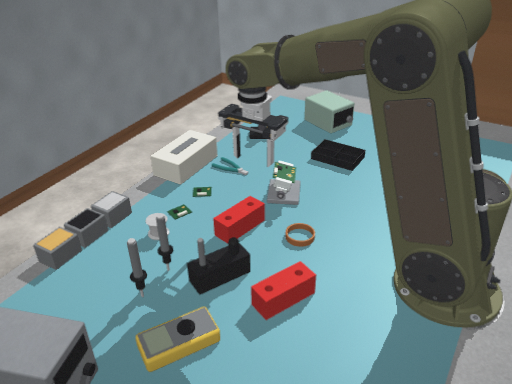

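The scene view shows the black stand at (317,181) and the vise with its board at (214,222). Red stands are at (277,210) and (292,154), and two more probes stand at (352,182) and (375,172). In the side view the stand is at (219,266), with the thin probe at (201,252) and the low fat driver at (233,247). I'll confirm with one enlarged crop.

Run:
```python
from h import *
a=load("side")["img"][200:310,110:280]; b=load("scene")["img"][135:205,275:395]; d=load("scene")["img"][190:250,185:245]; e=load("side")["img"][155:210,260:310]
r=lambda i,w,h:cv2.resize(i,(w,h),interpolation=cv2.INTER_CUBIC)
cv2.imwrite("pics/crop1.png",np.vstack([np.hstack([r(a,465,300),r(d,300,300)]),np.hstack([r(b,493,290),r(e,272,290)])])[:,:,::-1])
```

```text
(no output)
```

View pics/crop1.png

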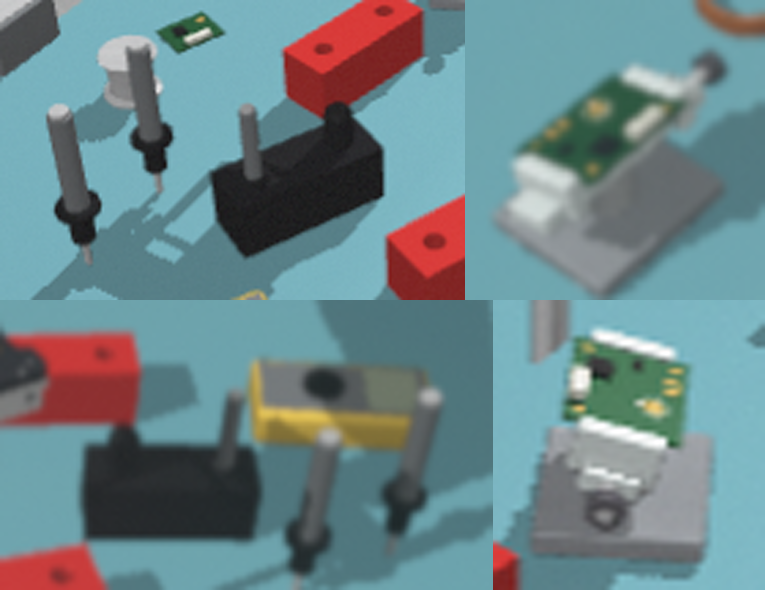

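Three probes could be meant. The two standing free at side (135,262) and (163,235) are bigger and not in a stand. The slim one at side (201,252) / scene (332,170) sits in the black stand next to the low fat driver, so it fits the description. The ringed pad is at scene (211,211) and side (290,175).

Run:
```python
from h import *
s,d=load("scene"),load("side")
for n,u,v in(("probe top",(332.4,158.2),(200.7,239.6)),("driver",(305.2,167.1),(233.6,240.3)),("pad",(211,211),(289.8,175.3)),("screw",(185+49,190+13.5),(260+112/5.44,155+213/5.27)),
 ("whitetop far",(185+38,190+16),None)):
    if v: print(n,tri(s,[u],d,[v]))
print(plane(s,[(332.4,158.2)],146),plane(d,[(200.7,239.6)],146),plane(s,[(305.2,167.1)],104),plane(d,[(233.6,240.3)],104))
# red top check; base plate corners of vise on z~? scene crop corners
cs=[(497,218),(600,292),(722,185),]
print(plane(s,[(185+(x-465)/5,190+y/5) for x,y in cs],10))
```

```text
probe top (array([527.14480323, 286.94429802, 140.90414237]), np.float64(4.817624402582266))
driver (array([485.35344638, 207.39641759,  97.82141726]), np.float64(3.310411816349085))
pad (array([ 515.07615667, -162.92143757,   77.13747933]), np.float64(2.017393807045605))
screw (array([500.839142  , -75.7620442 ,  58.57635731]), np.float64(2.481299588672676))
[[533.88525599 284.38868891 146.        ]] [[521.75044586 289.73294768 146.        ]] [[492.64500755 204.13293849 104.        ]] [[480.2630265  211.96865307 104.        ]]
[[ 521.03382213 -239.010329     10.        ]
 [ 607.65563765 -202.28104189   10.        ]
 [ 560.8595391   -95.14122372   10.        ]]
```

Emit:
{"name": "servo_tool", "arguments": {"moves": [{"angular":[0,0,0.12],"travel":[0.03,0,-0.02],"grip":0.1},{"angular":[0,0,0.24],"travel":[0.07,-0.005,-0.04],"grip":0.1},{"angular":[0,0,0.36],"travel":[0.11,-0.01,-0.06],"grip":0.1},{"angular":[0,0,0.48],"travel":[0.15,-0.015,-0.06],"grip":0.1},{"angular":[0,0,0.48],"travel":[0.19,-0.02,-0.06],"grip":0.1},{"angular":[0,0,0.48],"travel":[0.23,-0.023,-0.06],"grip":0.1},{"angular":[0,0,0.48],"travel":[0.26,-0.023,-0.06],"grip":0.1},{"angular":[0,0,0.48],"travel":[0.28,-0.023,-0.06],"grip":0.1},{"angular":[0,0,0.48],"travel":[0.286,-0.023,-0.06],"grip":0.1},{"angular":[0,0,0.48],"travel":[0.286,-0.023,-0.06],"grip":0.1},{"angular":[0,0,0.48],"travel":[0.286,-0.023,-0.06],"grip":0.1}]}}

```text
t: 1.07
eef_pos: [527.0, 285.2, 231.2]
tool_rot: [0.0, 0.855, 0.519, -0.0]
ft_force: [-0.2, -0.3, -0.1]
gripper_width: 51.5
gripper_force: 0.0
```

Run:
```python
from h import *
c=snap("wrist","w1"); st=manip.read_state(); print(c["xyz"],st["eef_pos"],st["tool_rot"],st["joints"])
print(proj(c,[[527,287,146],[527,287,62],[485,207,104],[485,207,62]]))
```

```text
[558.47767954 343.06429821 444.5162144 ] [527.21961993 284.7972695  231.36762975] [ 9.30501772e-05  8.55170448e-01  5.18346866e-01 -1.49472541e-04] [ 4.34272193e-01  3.76466407e-01  1.28146953e+00 -2.18796476e-04
  1.48393329e+00  9.15254091e-01]
[[257.08216322 182.7126731 ]
 [257.52640438 168.2322183 ]
 [257.17347199 251.36534873]
 [257.37495895 237.62133278]]
```

View pics/w1.png

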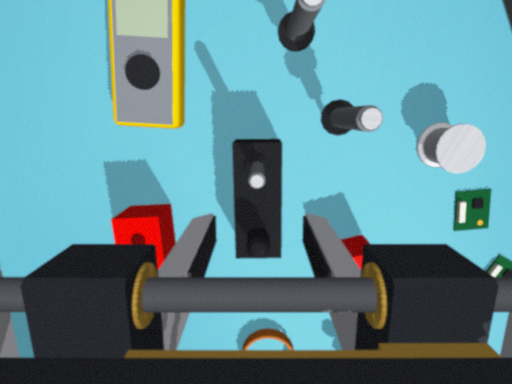

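The wrist view shows the probe cap at (257,181) between the fingers and the driver at (258,240). The stand is lined up with the image, and both free probes are clear at upper right.

Run:
```python
from h import *
c=load("w1"); g=cv2.cvtColor(c["img"],cv2.COLOR_RGB2GRAY); m=(g>150).astype(np.uint8); m[:,:235]=0;m[:,281:]=0;m[:145]=0;m[200:]=0
n,l,s,ce=cv2.connectedComponentsWithStats(m); print(s[1:],ce[1:])
i=1+np.argmax(s[1:,4]); p=plane(c,[ce[i]],146)[0]; print(p)
m=(g<50).astype(np.uint8); m[:,:215]=0;m[:,300:]=0;m[:120]=0;m[270:]=0
k=max(cv2.findContours(m,0,1)[0],key=cv2.contourArea); r=cv2.minAreaRect(k); print(r); b=cv2.boxPoints(r); P=plane(c,b,62); print(P.round(0))
st=manip.read_state(); T=q2R(st["tool_rot"]); 
print("to tcp z=93 tool m", T.T@(np.array([p[0],p[1],94])-st["eef_pos"]))
```

```text
[[250 175  14  13 151]] [[256.60927152 180.95364238]]
[527.39810818 288.74377107 146.        ]
((257.0, 198.0), (116.0, 46.0), 90.0)
[[518. 330.  62.]
 [567. 305.  62.]
 [499. 171.  62.]
 [446. 198.  62.]]
to tcp z=93 tool m [  3.62971379  -1.66811888 137.36635321]
```

Emit:
{"name": "servo_tool", "arguments": {"moves": [{"angular":[0,0,0],"travel":[0.0036,-0.0016,0.03],"grip":0.1},{"angular":[0,0,0],"travel":[0.0036,-0.0016,0.06],"grip":0.1},{"angular":[0,0,0],"travel":[0.0036,-0.0016,0.09],"grip":0.1},{"angular":[0,0,0],"travel":[0.0036,-0.0016,0.115],"grip":0.1},{"angular":[0,0,0],"travel":[0.0036,-0.0016,0.13],"grip":0.1},{"angular":[0,0,0],"travel":[0.0036,-0.0016,0.137],"grip":0.1},{"angular":[0,0,0],"travel":[0.0036,-0.0016,0.137],"grip":0.1},{"angular":[0,0,0],"travel":[0.0036,-0.0016,0.137],"grip":-0.6},{"angular":[0,0,0],"travel":[0.0036,-0.0016,0.137],"grip":-1},{"angular":[0,0,0],"travel":[0.0036,-0.0016,0.137],"grip":-1},{"angular":[0,0,0],"travel":[0.0036,-0.0016,0.137],"grip":-1},{"angular":[0,0,0],"travel":[0.0036,-0.0016,0.137],"grip":-1}], "newtons": 35}}

```text
t: 2.12
eef_pos: [527.4, 290.0, 95.1]
tool_rot: [0.0, 0.855, 0.519, 0.0]
ft_force: [0.4, 0.0, 0.6]
gripper_width: 21.5
gripper_force: 0.0
```

Emit:
{"name": "servo_tool", "arguments": {"moves": [{"angular":[0,0,0],"travel":[0,0,0],"grip":-1},{"angular":[0,0,0],"travel":[0,0,0],"grip":-1},{"angular":[0,0,0],"travel":[0,0,0],"grip":-1},{"angular":[0,0,0],"travel":[0,0,0],"grip":-1}]}}

```text
t: 2.45
eef_pos: [527.3, 290.1, 94.8]
tool_rot: [-0.0, 0.855, 0.519, 0.0]
ft_force: [-0.6, 0.4, 3.7]
gripper_width: 14.9
gripper_force: 35.0
```

Emit:
{"name": "servo_tool", "arguments": {"moves": [{"angular":[0,0,0],"travel":[0,0,-0.01],"grip":-1},{"angular":[0,0,0],"travel":[0,0,-0.03],"grip":-1},{"angular":[0,0,0],"travel":[0,0,-0.055],"grip":-1},{"angular":[0,0,0],"travel":[0,0,-0.08],"grip":-1},{"angular":[0,0,0],"travel":[0,0,-0.11],"grip":-1},{"angular":[0,0,0],"travel":[0,0,-0.14],"grip":-1},{"angular":[0,0,0],"travel":[0,0,-0.16],"grip":-1},{"angular":[0,0,0],"travel":[0,0,-0.165],"grip":-1},{"angular":[0,0,0],"travel":[0,0,-0.165],"grip":-1}]}}

```text
t: 3.2
eef_pos: [527.5, 290.0, 260.7]
tool_rot: [0.0, 0.855, 0.519, 0.001]
ft_force: [0.4, -0.1, -1.0]
gripper_width: 15.0
gripper_force: 35.0
```

Run:
```python
from h import *
st=manip.read_state(); T=q2R(st["tool_rot"]); print(st["eef_pos"],st["joints"],st["ft_force"],st["gripper_width"])
# target: above board; tip standoff 75mm from pad along normal, tool z=-n
psi=.405; n=np.array([-np.sin(.26)*np.cos(psi),-np.sin(.26)*np.sin(psi),np.cos(.26)])
pad=np.array([515,-163,78.2])
tcp=pad+n*(82.8+60); print("tcp",tcp)
# choose tool y candidates: minimal rotation from current yaw variants
for yaw in np.arange(-1.6,1.7,.4):
    y=np.array([np.cos(yaw),np.sin(yaw),0]); z=-n; y-=z*(y@z); y/=np.linalg.norm(y); G=np.c_[np.cross(y,z),y,z]
    rv=R.from_matrix(T.T@G).as_rotvec(); print(yaw.round(2),rv.round(3),np.linalg.norm(rv).round(2))
print((T.T@(tcp-st["eef_pos"])).round(1))
```

```text
[527.51691225 290.02442136 260.6742229 ] [ 4.41877397e-01  3.70964891e-01  1.22295639e+00 -5.97905771e-05
  1.54550169e+00  9.21919833e-01] [ 0.37141402 -0.10296893 -1.00785776] 14.956634848371014
tcp [ 481.2587374  -177.46486322  216.20048888]
-1.6 [-0.036  0.269  1.101] 1.13
-1.2 [-0.084  0.25   0.715] 0.76
-0.8 [-0.129  0.225  0.329] 0.42
-0.4 [-0.17   0.194 -0.063] 0.27
-0.0 [-0.207  0.158 -0.465] 0.53
0.4 [-0.24   0.115 -0.875] 0.91
0.8 [-0.269  0.065 -1.285] 1.31
1.2 [-0.291  0.011 -1.687] 1.71
1.6 [-0.307 -0.05  -2.078] 2.1
[-436.1  174.8   44. ]
```

Emit:
{"name": "servo_tool", "arguments": {"moves": [{"angular":[0,0,0],"travel":[-0.015,0.006,0],"grip":-1},{"angular":[-0.02,0.02,-0.01],"travel":[-0.045,0.018,0],"grip":-1},{"angular":[-0.04,0.05,-0.02],"travel":[-0.08,0.032,0],"grip":-1},{"angular":[-0.06,0.07,-0.03],"travel":[-0.115,0.046,0],"grip":-1},{"angular":[-0.09,0.1,-0.04],"travel":[-0.15,0.06,0],"grip":-1},{"angular":[-0.11,0.12,-0.05],"travel":[-0.19,0.076,0],"grip":-1},{"angular":[-0.13,0.15,-0.05],"travel":[-0.225,0.09,0],"grip":-1},{"angular":[-0.15,0.17,-0.06],"travel":[-0.26,0.104,0],"grip":-1},{"angular":[-0.17,0.194,-0.063],"travel":[-0.295,0.118,0],"grip":-1},{"angular":[-0.17,0.194,-0.063],"travel":[-0.33,0.132,0],"grip":-1},{"angular":[-0.17,0.194,-0.063],"travel":[-0.36,0.144,0],"grip":-1},{"angular":[-0.17,0.194,-0.063],"travel":[-0.38,0.152,0],"grip":-1}]}}

```text
t: 4.2
eef_pos: [485.3, -119.8, 257.6]
tool_rot: [0.021, 0.832, 0.54, 0.126]
ft_force: [0.5, 0.3, -1.7]
gripper_width: 14.7
gripper_force: 35.0
```

Run:
```python
from h import *
c=snap("wrist","w2")
st=manip.read_state(); T=q2R(st["tool_rot"]); print(st["eef_pos"],T[:,2],st["joints"],st["gripper_width"])
tcp=np.array([481,-177,216]); print(T.T@(tcp-st["eef_pos"]))
print(proj(c,[st["eef_pos"]+82.8*T[:,2],[515,-163,78.2]]))
```

```text
[ 485.22356724 -121.76121529  257.30636451] [ 0.23205688  0.09951573 -0.96759817] [-4.34605938e-01  1.08558886e-03  1.68778124e+00  1.97162543e-01
  1.28555567e+00 -5.43719622e-02] 14.969124279382129
[-59.21160367  12.15461972  33.49072731]
[[258.72685613 186.77037661]
 [268.93350316 215.41813362]]
```

View pics/w2.png

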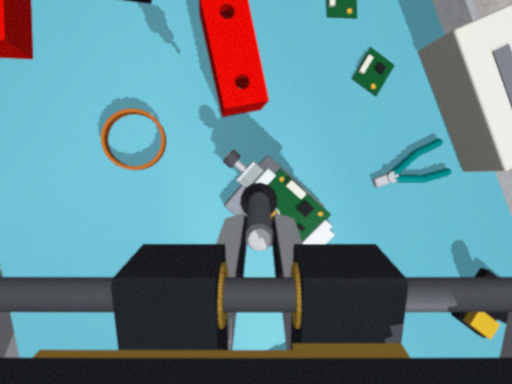

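The wrist view shows the probe held in line, with its cap at (260,240) and flange at (258,200). It hides the pad, so I'll step past it for a clear look at the board.

Emit:
{"name": "servo_tool", "arguments": {"moves": [{"angular":[0,0,0],"travel":[-0.03,0.006,0],"grip":-1},{"angular":[0,0,0],"travel":[-0.065,0.012,0],"grip":-1},{"angular":[0,0,0],"travel":[-0.095,0.012,0],"grip":-1},{"angular":[0,0,0],"travel":[-0.11,0.012,0],"grip":-1},{"angular":[0,0,0],"travel":[-0.11,0.012,0],"grip":-1},{"angular":[0,0,0],"travel":[-0.11,0.012,0],"grip":-1}]}}

```text
t: 4.75
eef_pos: [454.7, -221.8, 239.5]
tool_rot: [0.021, 0.832, 0.54, 0.126]
ft_force: [0.4, 0.7, -1.1]
gripper_width: 14.7
gripper_force: 35.0
```

Run:
```python
from h import *
c=snap("wrist","w3")
st=manip.read_state(); T=q2R(st["tool_rot"]); print(st["eef_pos"],T[:,2])
print(proj(c,[st["eef_pos"]+82.8*T[:,2],[515,-163,78.2]]))
cv2.imwrite("pics/w3c.png",cv2.resize(c["img"][70:230,170:370],(750,600),interpolation=cv2.INTER_CUBIC)[:,:,::-1])
```

```text
[ 455.07525275 -221.20495252  240.07390918] [ 0.23338084  0.10103776 -0.96712189]
[[258.26213469 184.16848247]
 [259.72696753 130.95383592]]
```

View pics/w3c.png

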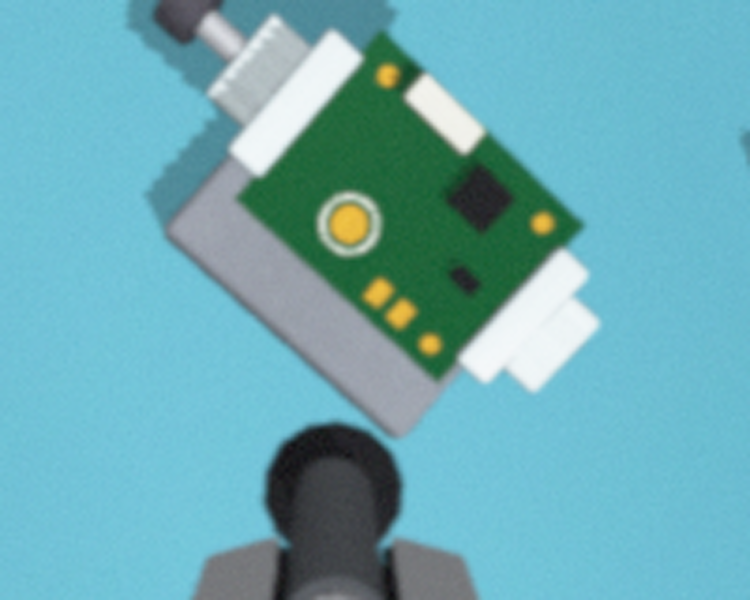

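The pad, with its ring, is clear at wrist pixel (263,130). The front board edge runs from (234,123) to (287,171), and the flange is at about (259,200).

Run:
```python
from h import *
c=load("w3"); f=lambda *p:[(170+x/3.75-.37,70+y/3.75-.37) for x,y in p]
st=manip.read_state(); T=q2R(st["tool_rot"]); e=st["eef_pos"]
# refine pad: brass blob
hsv=cv2.cvtColor(c["img"],cv2.COLOR_RGB2HSV); m=cv2.inRange(hsv,(15,120,120),(35,255,255)); n,l,s,ce=cv2.connectedComponentsWithStats(m)
for i in range(1,n):
    if s[i,4]>30 and s[i,1]<170: print(s[i],ce[i])
j=min(range(1,n),key=lambda i:np.hypot(*(ce[i]-(263,129.5)))); pad=plane(c,[ce[j]],78.2)[0]; print("pad",pad)
a=plane(c,f((240,198),(438,380)),73.3); b=plane(c,f((378,32),(582,226)),91.4)
for q in(a,b):
    d=q[0]-q[1]; print(q.round(1),np.linalg.norm(d),np.arctan2(-d[0],d[1]))
print("perp width",b.mean(0)-a.mean(0))
# probe in hand
print("flange pred",proj(c,[e+T@[0,0,27.8]]),"cap top pred",proj(c,[e+T@[0,0,-51.2]]),"seen flange",f((333,488)))
for s_ in("scene","side"): snap(s_,s_+"2")
for n in("scene2","side2"):
    cc=load(n); print(n,proj(cc,[e+T@[0,0,82.8],e+T@[0,0,30],e+T@[0,0,-51]]).round(1))
i1=load("scene2")["img"];i2=load("side2")["img"]
```

```text
[258 124  10  11  85] [262.61176471 129.32941176]
[267 144   8   8  45] [270.57777778 147.51111111]
[273 150   8   8  43] [276.44186047 153.3255814 ]
pad [ 519.07772812 -162.64435556   78.2       ]
[[ 491.1 -140.7   73.3]
 [ 526.2 -221.3   73.3]] 87.96365567040074 0.4111822935298181
[[ 549.5 -113.3   91.4]
 [ 586.  -194.5   91.4]] 89.07847852801335 0.4221795005262705
perp width [59.13139837 27.07038194 18.1       ]
flange pred [[258.02641881 199.16977702]] cap top pred [[257.43172088 237.02189674]] seen flange [(258.43, 199.76333333333332)]
scene2 [[189.  189.3]
 [184.1 175.3]
 [176.2 152.4]]
side2 [[309.7 148.4]
 [315.1 133.6]
 [323.9 109.7]]
```

The two estimates of the pad agree: the brass blob gives (519.1,-162.6) and the board edges give (519.2,-162.7). Yaw is 0.416 and the tool axis is already within 0.2° of the normal.

Run:
```python
from h import *
st=manip.read_state(); T=q2R(st["tool_rot"]); e=st["eef_pos"]; n=np.array([-.2352,-.1039,.9664]); pad=np.array([519.1,-162.6,78.2])
print("move to 15 off", T.T@(pad+n*97.8-e))
G=R.align_vectors([-n],[T[:,2]])[0].as_matrix()@T; print("rot",R.from_matrix(T.T@G).as_rotvec(), st["ft_force"]@n,st["t"])
```

```text
move to 15 off [46.3213427   4.66799187 80.15626892]
rot [ 3.62917595e-04  3.48096544e-03 -5.77075196e-17] -0.8605629926125595 4.9
```

Emit:
{"name": "servo_tool", "arguments": {"moves": [{"angular":[0,0.0035,0],"travel":[0.02,0.002,0],"grip":-1},{"angular":[0,0.0035,0],"travel":[0.04,0.004,0.01],"grip":-1},{"angular":[0,0.0035,0],"travel":[0.0463,0.0047,0.025],"grip":-1},{"angular":[0,0.0035,0],"travel":[0.0463,0.0047,0.045],"grip":-1},{"angular":[0,0.0035,0],"travel":[0.0463,0.0047,0.062],"grip":-1},{"angular":[0,0.0035,0],"travel":[0.0463,0.0047,0.075],"grip":-1},{"angular":[0,0.0035,0],"travel":[0.0463,0.0047,0.08],"grip":-1},{"angular":[0,0.0035,0],"travel":[0.0463,0.0047,0.08],"grip":-1},{"angular":[0,0.0035,0],"travel":[0.0463,0.0047,0.08],"grip":-1},{"angular":[0,0.0035,0],"travel":[0.0463,0.0047,0.08],"grip":-1}]}}

```text
t: 5.73
eef_pos: [496.2, -173.9, 174.2]
tool_rot: [0.022, 0.831, 0.541, 0.128]
ft_force: [-0.4, -0.5, -0.2]
gripper_width: 15.2
gripper_force: 35.0
```

```bash
cat > chk.py <<'E'
from h import *
st=manip.read_state(); T=q2R(st["tool_rot"]); e=st["eef_pos"]; n=np.array([-.2352,-.1039,.9664]); pad=np.array([519.1,-162.6,78.2])
tip=e+82.8*T[:,2]; print("tip-pad in tool",T.T@(tip-pad),"ang",np.degrees(np.arccos(-T[:,2]@n)),"Fn",st["ft_force"]@n,st["ft_force"],st["gripper_width"],st["t"])
E
python3 - <<'E'
exec(open("chk.py").read())
r=[]
for k in("scene","side"):
    c=snap(k,k+"3"); u=proj(c,[tip,pad]); print(k,u)
    x,y=u[0].astype(int); r.append(cv2.resize(c["img"][y-35:y+25,x-40:x+40],(400*1,300),interpolation=cv2.INTER_CUBIC))
    print(manip.read_state()["ft_force"]@n)
cv2.imwrite("pics/tip.png",np.hstack(r)[:,:,::-1])
E
```

```text
tip-pad in tool [ -0.74384716   1.08405456 -16.47916628] ang nan Fn -0.04686994409513855 [-0.41222263 -0.51557524 -0.20425598] 15.23247423134889 5.7333
scene [[209.72316666 207.61754868]
 [211.27990314 211.40063774]]
-1.810388922218454
side [[289.8006286  170.37377905]
 [288.32167353 174.87023948]]
0.004574758981047557<string>:3: RuntimeWarning: invalid value encountered in arccos
```

View pics/tip.png

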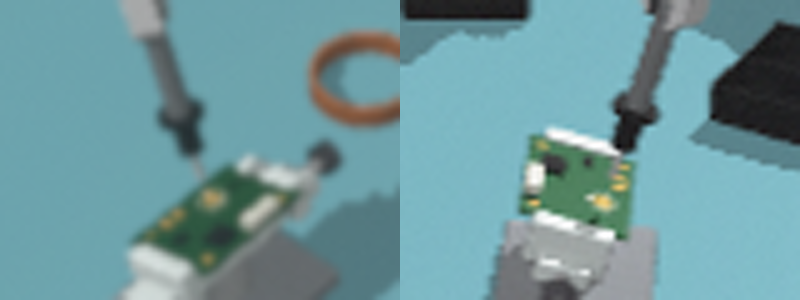

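The tip is hovering about 15 mm above the ringed pad: scene tip (203,178) against pad (212,197), side tip about (614,168) against pad (601,202) in crop pixels. I'll check the flange and pad positions against their projections.

```bash
python3 - <<'E' 2>/dev/null
exec(open("chk.py").read())
ax=lambda d:e+T[:,2]*d
for k,o in(("scene3",(209-40,207-35)),("side3",(289-40,170-35))):
    c=load(k); u=proj(c,[ax(28),ax(57.8),ax(82.8),pad]); print(k,"crop pred flange,nose,tip,pad",((u-o+.5)*5).round(0).tolist())
    hsv=cv2.cvtColor(c["img"],cv2.COLOR_RGB2HSV); m=cv2.inRange(hsv,(15,90,110),(35,255,255)).astype(np.uint8)
    x,y=u[3].astype(int); mm=m[y-4:y+6,x-6:x+7]; ys,xs=np.nonzero(mm); print("pad seen",xs.mean()+x-6,ys.mean()+y-4,len(xs),"pred",u[3])
    v=hsv[:,:,2]; x,y=u[0].astype(int)
    q=(v[y-14:y+18,x-12:x+13]<45); ys,xs=np.nonzero(q); print("black nose centroid",xs.mean()+x-12,ys.mean()+y-14,len(xs),"pred flange/nose mid",proj(c,[ax(30),ax(45),ax(57)]).tolist())
E
```

```text
tip-pad in tool [ -0.93949225   1.02784961 -16.37966296] ang nan Fn 0.004574758981047557 [ 0.65868778 -0.03565294  0.16121045] 15.135025826583924 5.8333
scene3 crop pred flange,nose,tip,pad [[183.0, 112.0], [196.0, 150.0], [206.0, 181.0], [214.0, 200.0]]
pad seen 211.0 211.5 2 pred [211.27990314 211.40063774]
black nose centroid nan nan 0 pred flange/nose mid [[205.3415628780924, 194.35685008538445], [206.5907295096793, 198.19207327437434], [207.57929710378284, 201.22510910318385]]
side3 crop pred flange,nose,tip,pad [[233.0, 107.0], [218.0, 147.0], [207.0, 180.0], [199.0, 202.0]]
pad seen 290.44444444444446 173.0 9 pred [288.32167353 174.87023948]
black nose centroid 294.2121212121212 160.21212121212122 33 pred flange/nose mid [[294.8194916577818, 156.38438458830404], [293.38577659597104, 160.42648290162407], [292.25143106566355, 163.62525073828982]]
```

```bash
python3 - <<'E' 2>/dev/null
from h import *
c=load("w3"); g=cv2.cvtColor(c["img"],cv2.COLOR_RGB2GRAY)
cc=snap("wrist","w4")
for nm,im in(("w3",c["img"]),("w4",cc["img"])):
    cv2.imwrite("pics/x.png",im)
    r=im[175:260,225:295]; r=cv2.resize(r,None,fx=3.5,fy=3.5,interpolation=cv2.INTER_CUBIC); cv2.imwrite(f"pics/z{nm}.png",r[:,:,::-1])
b=cc["img"][80:260,195:335]; b=cv2.resize(b,None,fx=3.3,fy=3.3,interpolation=cv2.INTER_CUBIC); a=cv2.imread("pics/zw3.png"); a=cv2.copyMakeBorder(a,0,594-a.shape[0],0,0,0)
cv2.imwrite("pics/hand.png",np.hstack([a,b[:,:,::-1]]))
st=manip.read_state();T=q2R(st["tool_rot"]);e=st["eef_pos"]
for d in(-51.2,27.8): # circle outline preds
    rad=8 if d<0 else 15
    P=[e+T@[rad*np.cos(t),rad*np.sin(t),d] for t in np.arange(4)*np.pi/2]; u=proj(cc,P); print(d,u.round(1).tolist(),((u-[195,80]+.5)*3.3).round(0).tolist())
E
```

```text
-51.2 [[257.0, 224.2], [271.6, 238.1], [257.0, 251.7], [242.3, 238.1]] [[206.0, 477.0], [255.0, 523.0], [206.0, 568.0], [158.0, 523.0]]
27.8 [[257.6, 181.4], [276.7, 200.0], [257.6, 218.1], [238.6, 200.0]] [[208.0, 336.0], [271.0, 398.0], [208.0, 457.0], [146.0, 398.0]]
```

View pics/hand.png

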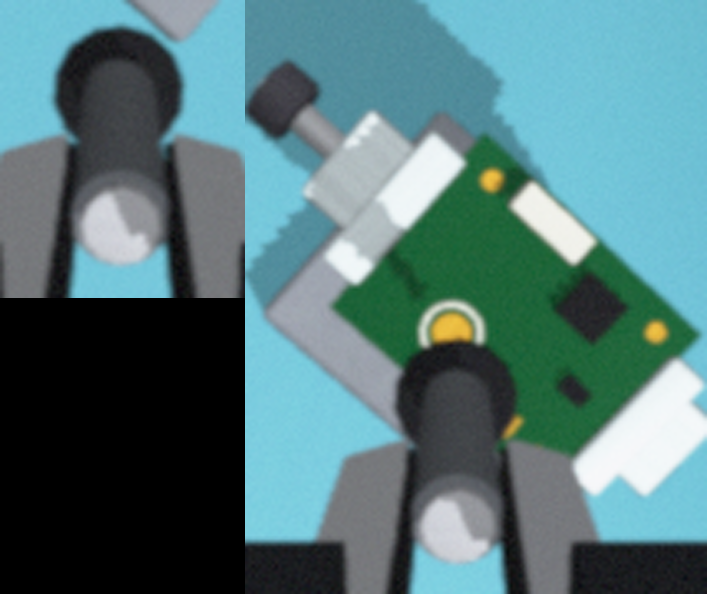

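In-hand offsets are under 1.5 mm and the tilt is about 0.4°, both fine. I'll take a force baseline, then press.

```bash
cat >> chk.py <<'E'
def favg(k=12):
    F=[]
    for _ in range(k): manip.camera("side"); F.append(manip.read_state()["ft_force"])
    F=np.array(F); return (T.T@F.mean(0)).round(2),(F@n).mean().round(2),(F@n).std().round(2)
E
python3 - <<'E' 2>/dev/null
exec(open("chk.py").read()); print(favg())
E
```

```text
tip-pad in tool [ -1.00530507   0.93672482 -16.26026649] ang nan Fn -0.32223447195715205 [-0.48606116 -0.08561889 -0.46093942] 14.993840281732156 5.8833
(array([-0.46, -0.2 ,  0.68]), np.float64(-0.68), np.float64(0.39))
```

Emit:
{"name": "servo_tool", "arguments": {"moves": [{"angular":[0,0,0],"travel":[0.001,-0.0006,0],"grip":-1},{"angular":[0,0,0],"travel":[0.0018,-0.0012,0.001],"grip":-1},{"angular":[0,0,0],"travel":[0.0018,-0.0012,0.004],"grip":-1},{"angular":[0,0,0],"travel":[0.0018,-0.0012,0.008],"grip":-1},{"angular":[0,0,0],"travel":[0.0018,-0.0012,0.012],"grip":-1},{"angular":[0,0,0],"travel":[0.0018,-0.0012,0.015],"grip":-1},{"angular":[0,0,0],"travel":[0.0018,-0.0012,0.017],"grip":-1},{"angular":[0,0,0],"travel":[0.0018,-0.0012,0.018],"grip":-1},{"angular":[0,0,0],"travel":[0.0018,-0.0012,0.019],"grip":-1},{"angular":[0,0,0],"travel":[0.0018,-0.0012,0.019],"grip":-1},{"angular":[0,0,0],"travel":[0.0018,-0.0012,0.019],"grip":-1}]}}

```text
t: 7.4
eef_pos: [500.1, -169.8, 155.1]
tool_rot: [0.021, 0.831, 0.541, 0.128]
ft_force: [-1.4, -0.3, 1.1]
gripper_width: 15.1
gripper_force: 35.0
```

```bash
python3 - <<'E' 2>/dev/null
exec(open("chk.py").read()); print(favg())
E
```

```text
tip-pad in tool [ 0.77884189 -0.6077763   3.27716952] ang nan Fn 1.3779317835817855 [-1.38216501 -0.28907208  1.05837333] 15.120310746101836 7.4
(array([-0.2 , -0.47, -1.92]), np.float64(1.92), np.float64(0.42))
```

Emit:
{"name": "servo_tool", "arguments": {"moves": [{"angular":[0,0,0],"travel":[0,0,0.001],"grip":-1},{"angular":[0,0,0],"travel":[0,0,0.002],"grip":-1},{"angular":[0,0,0],"travel":[0,0,0.002],"grip":-1},{"angular":[0,0,0],"travel":[0,0,0.002],"grip":-1},{"angular":[0,0,0],"travel":[0,0,0.002],"grip":-1},{"angular":[0,0,0],"travel":[0,0,0.002],"grip":-1}]}}

```text
t: 8.5
eef_pos: [500.5, -169.6, 153.0]
tool_rot: [0.021, 0.831, 0.541, 0.128]
ft_force: [-1.1, -0.2, 3.5]
gripper_width: 15.2
gripper_force: 35.0
```

```bash
python3 - <<'E' 2>/dev/null
exec(open("chk.py").read()); print(favg(16))
r=[]
for k in("scene","side","wrist"):
    c=snap(k,k+"5"); u=proj(c,[pad])[0]; x,y=u.astype(int); r.append(cv2.resize(c["img"][y-35:y+30,x-28:x+28],(256,297),interpolation=cv2.INTER_CUBIC))
cv2.imwrite("pics/final.png",np.hstack(r)[:,:,::-1])
E
```

```text
tip-pad in tool [ 0.77007752 -0.74013445  5.42091447] ang nan Fn 3.634036477183192 [-1.0597816  -0.17711441  3.48341645] 15.22196041494064 8.5
(array([-0.14, -0.55, -3.24]), np.float64(3.24), np.float64(0.53))
```

View pics/final.png

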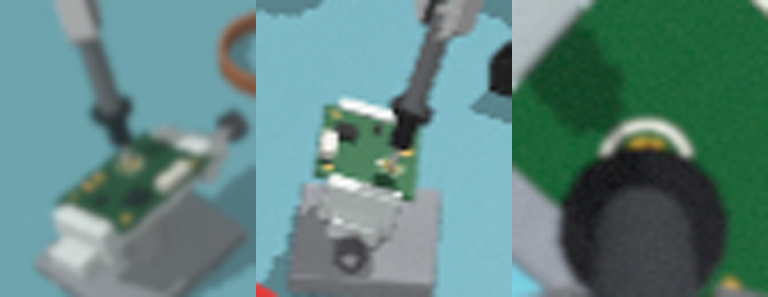

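The tip sits on the ringed pad in all three views. The net spring force is about 3.9 N and the kinematic press is about 5.4 mm, so the tip is about half way in.

```bash
python3 -c "
from plant import manip
print(manip.sign_off())"
```

```text
the job is handed in; nothing more can be done
None
```

The job is handed in with the probe still gripped and its tip on the ringed pad, square to the board to within about half a degree and pressed about half way in (about 3.9 N); the arm time was under 10 s, and only the probe was moved.

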